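# Trial-fit the tube head on the spindle mixer

## Robot

A 7-joint arm with a two-finger parallel gripper is mounted at the origin on a cart in front of the work surface, level with it; the furniture and walls round the work are solid. World frame = base frame: x ahead of the robot, y to its left, z up, the work surface at z = 0. Lengths are in m, angles in rad, forces in N, time in s.
With the tool pointing down it reaches from about 0.4 to 0.85 m from the base axis. Payload 6.9 kg.
Tool frame: the origin (TCP) lies midway between the tips of the shut fingers; the grasp point (between the pads) lies behind it (ctrl.pinch_z is the z of the grasp point in the tool frame, in m); z points along the fingers, y is the line along which they close (so a half turn about z gives the same grasp; the last joint's range is limited). The gripper opens to 85 mm and grips with 20 to 120 N. Pads are 22 mm wide; open, the fingers measure 114 mm over their backs; the gripper's body (76 mm by 85 mm) begins 54 mm behind the grasp point. The pads swing forward as they close: fully open they stand 13 mm farther back than shut.
Start: joints at [1.341, 0.507, -0.238, 1.5, 0.126, 1.149, -0.155], TCP at [0.206, -0.59, 0.231] pointing down, gripper open.
Joint ranges: [-3.08, 3.08], [-0.24, 2.05], [-1.43, 1.35], [0, 2.5], [-1.52, 4.66], [0.17, 1.96], [-2.89, 2.89]. Speed limits (rad/s): [2.39, 2.39, 3.14, 3.14, 3.14, 3.14, 3.14].

## Interface

Orientations are given as a unit quaternion [w, x, y, z].
In Python, from station import ctrl, get_state, vision, ticket, models gives the robot as it stands. Calls block until the motion is done:
- ctrl.movep(position, orientation): joint-space move of the TCP to a pose.
- ctrl.movel(position, frame=None, max_speed=0.15): straight line of the TCP; frame=None keeps the orientation; max_speed is the mean speed in m/s.
- ctrl.set_joints(angles): joint-space move.
- ctrl.ungrasp() and ctrl.close_gripper(force=None): open the fingers fully, or close them until they stop; force is the grip in N (None keeps the last).
- ctrl.pause(seconds).
- ctrl.ik(position, orientation): joint angles nearest the present ones, or None.
- get_state(): the state.
- vision.grab_frame(name): name is "side" or "top"; returns (picture, depth): 384x512x3 uint8, blue, green, red; 384x512 float32, m along the optical axis (not along the pixel's ray), 0 where there is no reading.
- vision.camera_info(name): a dict with "mtx" (3x3 intrinsics, pixels), "dist_coeffs" ([k1, k2, p1, p2, k3] as OpenCV has them; the pictures are not rectified), "R" (3x3) and "t" (3): a world point X has camera coordinates R X + t. Camera axes: x right, y down, z forward; pixel columns grow to the right and rows downward; lengths in m; the calibration is good to about 2 mm. A picture is of the moment at which its call begins. camera_info takes no time and is no camera call.
A pose or a line that the arm cannot do raises ctrl.Unreachable and nothing moves.
- ticket.close_job(): hands the job in; it is judged then, once.
Trained networks look in the newest picture that a camera, given by its name, has taken for a name from the list of things; names that differ only in an ending like _2 or _b are one class to them, and where a whole thing is asked for, a point or a joint stands for the part that bears it (a point fixed in the world has none). Each returns a list of dicts, best first, with "p" (0 to 1); they miss things now and then, are a little off and sometimes report something else, mostly with a low value. They report only what shows in the picture. A call takes as long as a camera call.
- models.recognise(camera, target): "point" ([column, row] in pixels, amid what is visible of it).
- models.masks_of(camera, target): "mask" (384x512 bool, what is visible of it) and "point" ([column, row] in pixels, amid what is visible of it).
The state is a dict: "time": time; "qpos": joint angles; "qd": joint speeds; "tau": joint torques, N m; "tcp_pos": TCP position; "eef_rot": TCP orientation; "contact_force": force on the tool from outside, world axes, zero at the start; "wrist_torque": the same for the moment, N m; "width": finger opening in m; "gripper_force": force on a finger pad.
Only numpy, scipy, OpenCV 4.12 (cv2) and the standard library are available. Lean on these libraries where they do the work, as an engineer would, in place of code of your own. Each camera call takes 0.05 s, during which the arm holds its last target. There are 200 camera calls.

## Task

Trial-fit the tube head (the one with the crossbar and two tube cups) on the mixer: lower its tapered shank into the bore with the crossbar roughly 45 degrees askew to the two black index ribs, then push it down while twisting until its flange sits flush and the crossbar is in line with the ribs. Let go, and then, without touching the head, drive the steel wedge all the way in through the slot so that it lifts the head off its taper, and leave the head standing loose but upright in the bore. Do not disturb the dish head, the bottle or the sample cup.

Things in the scene. Friction and masses are not known exactly. Their poses are not given: they have to be found in the camera images.
- tube_head: Loose head to fit, 0.22 kg, 122 mm tall. Going up: tapered steel shank 64 mm long (15 mm bead near its end, 20 to 33 mm taper), flange 48 mm wide to height 70, crossbar 84 x 18 x 22 mm at heights 88 to 110 with two 22 mm wide tube cups (height 84 to 122) 46 mm either side of centre. Grip mid-bar across its 18 mm. Origin: centre of shank's lower end; x along the bar (half turn equal), z up.
- dish_head: Bystander: other mixer head, in the other hole of the stand, with a round dish 60 mm across on a straight 24 mm shank; 107 mm tall. Origin: centre of the shank's lower end. Leave it in the stand.
- head_stand: Fixed white stand, 80 x 190 x 72 mm, with two 38 mm holes in its top, 62 mm either side of centre along its y, in which the heads hang by their flanges; which head is in which hole varies. Origin: centre of its underside.
- mixer: Fixed grey mixer, 116 (x) x 100 (y) x 94 mm; an upright tapered bore, 37 mm wide at the mouth, in the middle of its top; two black index ribs (20 x 5, 3 mm high) on its top, 32 to 52 mm from the bore along its +x and -x. A slot for the wedge crosses it along its y, under the bore. Origin: centre of its underside; z up.
- mixer_seat (a point): Point on the bore's axis, 64 mm below the mixer's top (30 above its underside): here lies tube_head's origin when the head is fully home, flange on the mixer's top. Axes as the mixer's. Sprung grippers in the bore hold the shank's bead: from 20 mm above home the head needs a push of about 5 to 10 N to go down; turning is almost free.
- wedge (a joint): Captive steel wedge sliding through the slot along the mixer's +y, m: 0 drawn out, 0.065 fully in, on its stop; starts at 0 to 0.008. Free until about 0.020, then its ramp lifts the seated head; from about 0.055 the head stands on its flat top (leaning up to 8 degrees), 13 mm above home. It stays where left; driving takes about 3 N, 10 N as it lifts.
- wedge_tab (a point): Middle of the outer (mixer's -y) face of the wedge's upright steel push tab, 90 mm above the worktop. Tab: 30 wide (x), 8 thick (y), from 14 to 106 mm above the worktop. The point is 140 mm from the bore's axis at joint 0, 75 mm at 0.065. Push it towards the mixer's +y; 60 mm behind it is clear. Axes as the mixer's.
- stain_bottle: Bystander: brown bottle with white cap, 44 mm wide, 98 mm tall. Origin: centre of its underside.
- sample_cup: Bystander: white cup with yellow lid, 66 mm wide, 68 mm tall. Origin: centre of its underside.

How it is judged:
By the outcome, as a careful person would: the job done as asked, in the order asked, and still so for the second after the job is handed in, with the robot touching nothing.
It also fails if it takes over 48 s, if anything falls off the work surface, if the arm or the gripper's body presses on something with over 40 N, if the wrist force passes 120 N, or if a joint passes its speed limit or range.

## Working session

There is one attempt and no reset: what is moved stays moved. The work goes in short steps, each a Python script; the robot and the scene stay as the last script left them, time stands still between calls to the robot, and variables do not carry over. Pictures are saved under pics/ and viewed, at most 10 in all, crops included, and the job is handed in when it is done.

```bash
ls; mkdir -p pics; cat > h.py <<'E'
import numpy as np, cv2
from station import ctrl, get_state, vision, ticket, models
from scipy.spatial.transform import Rotation as Rn
def cloud(name, d, mask):
    i=vision.camera_info(name); K=np.array(i["mtx"]);D=np.array(i["dist_coeffs"]);R=np.array(i["R"]);t=np.array(i["t"])
    v,u=np.nonzero(mask&(d>0)); z=d[v,u]
    n=cv2.undistortPoints(np.stack([u,v],1).astype(float)[:,None],K,D)[:,0]
    P=np.c_[n*z[:,None],z]
    return (P-t)@R, u, v
def proj(name,X):
    i=vision.camera_info(name);R=np.array(i["R"])
    return cv2.projectPoints(np.atleast_2d(np.array(X,float)),cv2.Rodrigues(R)[0],np.array(i["t"]),np.array(i["mtx"]),np.array(i["dist_coeffs"]))[0][:,0]
def down(yaw): # tool z down, tool y axis at angle yaw+90deg ; tool x at yaw
    c,s=np.cos(yaw),np.sin(yaw)
    M=np.array([[c,s,0],[s,-c,0],[0,0,-1.]])
    q=Rn.from_matrix(M).as_quat(); return [q[3],q[0],q[1],q[2]]
E
python3 - <<'E'
from h import *
s=get_state();print(s["time"],s["tcp_pos"],s["eef_rot"],s["width"],ctrl.pinch_z,s["contact_force"])
for c in ["top","side"]:
    f,d=vision.grab_frame(c); cv2.imwrite(f"pics/{c}0.png",f)
    i=vision.camera_info(c);print(c,"campos",-np.array(i["R"]).T@np.array(i["t"]))
    for n in ["tube_head","dish_head","head_stand","mixer","wedge","stain_bottle","sample_cup"]:
        for m in models.masks_of(c,n)[:2]:
            P,u,v=cloud(c,d,m["mask"])
            if len(P): print(c,n,round(m["p"],2),np.round(m["point"]),m["mask"].sum(),np.round(np.percentile(P,[3,50,97],axis=0),3).tolist())
E
```

```text
pics
0.0 [ 0.20574502 -0.58962823  0.23043944] [-8.64680891e-04  9.85930773e-01  1.67151845e-01 -1.55826470e-04] 0.0854052482015782 -0.0187 [-0.64260609 -0.10474647 -0.19458926]
top campos [0.54923068 0.13307276 1.15038187]
top tube_head 0.88 [176. 218.] 434 [[0.486, 0.325, 0.072], [0.536, 0.338, 0.115], [0.589, 0.361, 0.13]]
top dish_head 0.92 [218. 216.] 366 [[0.509, 0.196, 0.074], [0.536, 0.22, 0.114], [0.558, 0.248, 0.117]]
top head_stand 0.96 [195. 216.] 1106 [[0.499, 0.187, 0.002], [0.539, 0.283, 0.071], [0.574, 0.37, 0.076]]
top mixer 0.96 [293. 203.] 1694 [[0.517, -0.109, 0.028], [0.57, 0.015, 0.093], [0.626, 0.067, 0.098]]
top wedge 0.75 [294. 203.] 1759 [[0.517, -0.109, 0.026], [0.57, 0.015, 0.093], [0.626, 0.069, 0.098]]
top wedge 0.53 [327. 205.] 170 [[0.555, -0.111, 0.025], [0.567, -0.09, 0.043], [0.577, 0.022, 0.105]]
top stain_bottle 0.72 [186. 157.] 168 [[0.69, 0.309, 0.03], [0.704, 0.322, 0.074], [0.721, 0.337, 0.1]]
top stain_bottle 0.41 [218. 220.] 350 [[0.511, 0.196, 0.11], [0.533, 0.22, 0.114], [0.558, 0.245, 0.117]]
top sample_cup 0.57 [161. 166.] 460 [[0.651, 0.366, 0.028], [0.68, 0.394, 0.068], [0.709, 0.426, 0.072]]
side campos [ 0.52010095 -0.67225661  0.99199879]
side tube_head 0.74 [221. 137.] 570 [[0.484, 0.32, 0.021], [0.536, 0.336, 0.108], [0.588, 0.442, 0.129]]
side dish_head 0.74 [268. 135.] 408 [[0.65, 0.291, 0.006], [0.671, 0.381, 0.066], [0.701, 0.422, 0.097]]
side dish_head 0.7 [246. 276.] 311 [[0.55, -0.118, 0.002], [0.564, -0.115, 0.058], [0.58, -0.042, 0.106]]
side mixer 0.77 [243. 241.] 2651 [[0.515, -0.116, 0.009], [0.567, -0.02, 0.091], [0.622, 0.062, 0.098]]
side wedge 0.56 [245. 274.] 322 [[0.55, -0.118, 0.019], [0.564, -0.115, 0.057], [0.576, -0.036, 0.106]]
side sample_cup 0.95 [266. 136.] 399 [[0.649, 0.365, 0.001], [0.67, 0.382, 0.065], [0.701, 0.422, 0.072]]
```

```bash
python3 - <<'E'
from h import *
f=cv2.imread("pics/top0.png"); cv2.imwrite("pics/t1.png",cv2.resize(f[120:270,130:350],None,fx=3.6,fy=3.6,interpolation=cv2.INTER_CUBIC))
# geometric fits by depth
f,d=vision.grab_frame("top")
P,u,v=cloud("top",d,np.ones(d.shape,bool))
def box(sel,n):
    r=cv2.minAreaRect(P[sel][:,:2].astype(np.float32)); print(n,sel.sum(),np.round(r[0],4),np.round(r[1],4),r[2])
x,y,z=P.T
box((z>.085)&(z<.1)&(abs(x-.57)<.07)&(y>-.06)&(y<.09),"mixertop")
box((z>.095)&(z<.115)&(abs(x-.57)<.04)&(y<-.06)&(y>-.16),"tab")
box((z>.065)&(z<.08)&(abs(x-.54)<.07)&(y>.15)&(y<.4),"stand top")
box((z>.1)&(z<.14)&(abs(x-.54)<.08)&(y>.29)&(y<.39),"tube")
s=(z>.117)&(z<.14)&(abs(x-.54)<.08)&(y>.29)&(y<.39)
for h in (s&(x<.535),s&(x>.54)): print(P[h].mean(0),h.sum())
m=models.masks_of("top","mixer")[0]["mask"]
dark=(f.max(2)<60)&(abs(x-.57).reshape(-1)[0:1].size>0)
idx=(z>.085)&(z<.105)&(abs(x-.57)<.062)&(y>-.04)&(y<.075)
g=f[v,u].max(1)
k=idx&(g<60); print("dark",k.sum()); 
for h in (k&(x<.545),k&(x>.595),k&(abs(x-.57)<.02)): print(P[h].mean(0),h.sum())
E
```

```text
mixertop 1376 [0.5734 0.0185] [0.1006 0.1162] 86.3243408203125
tab 25 [ 0.5643 -0.1118] [0.0062 0.0251] 89.67123413085938
stand top 1067 [0.536  0.2807] [0.1891 0.0703] 87.57283020019531
tube 291 [0.5385 0.3416] [0.0203 0.1119] 88.94883728027344
[0.50544701 0.3424296  0.12263934] 75
[0.56902156 0.34104744 0.12204536] 76
dark 6
[nan nan nan] 0
[0.61295159 0.0152359  0.09678419] 6
[nan nan nan] 0<stdin>:20: RuntimeWarning: Mean of empty slice.
  ret = um.true_divide(
```

View pics/t1.png

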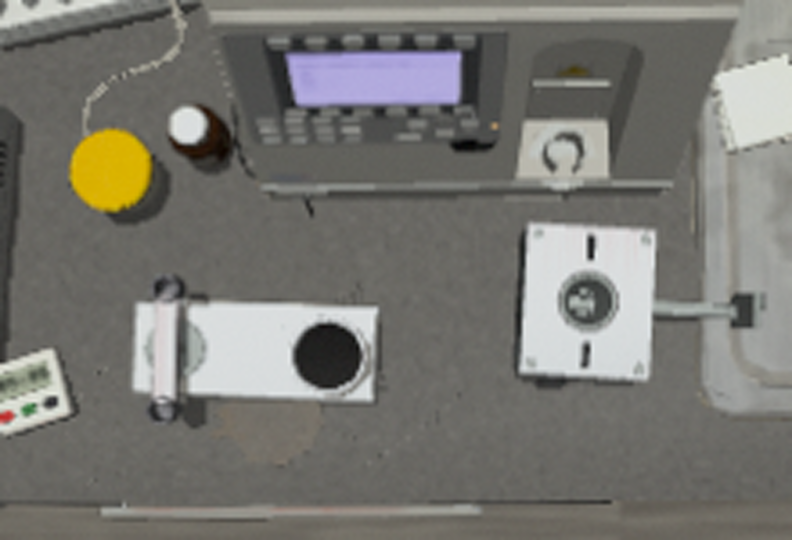

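View pics/side0.png

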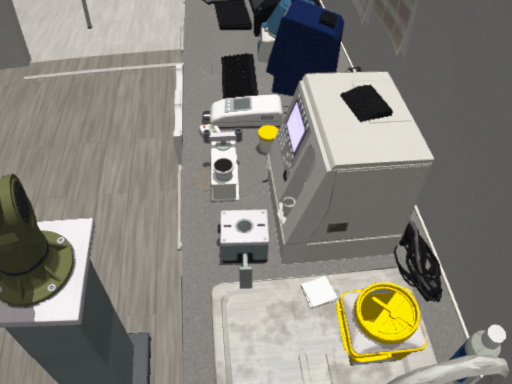

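The top view shows the tube head at the left of the stand: its cups are at crop (168,287) and (164,410), with the bar along x. The dish head is in the right-hand hole. The mixer bore is at crop (588,300) with ribs at (591,246) and (585,354), and the tab is at (742,310). A tall machine stands at +x. In the side view the networks' "dish_head" detections are wrong (cup and tab), so I'll use the top camera. Next I'll check the fits, yaw and reach.

```bash
python3 - <<'E'
from h import *
f,d=vision.grab_frame("top")
P,u,v=cloud("top",d,np.ones(d.shape,bool)); x,y,z=P.T
s=(z>.12)&(y>-.1)&(y<.3)&(x>.6); print("machine front x",np.percentile(P[s][:,0],[0,1,5]), "top",z[s].max())
K=vision.camera_info("top")
yaw=np.radians(-3.6);c=np.array([.5734,.0185,.0])
ax=np.array([np.cos(yaw),np.sin(yaw),0])
pt=lambda X:np.round((proj("top",X)-[130,120]+.5)*3.6,1).tolist()
print("bore",pt(c+[0,0,.094]),"ribs",pt(c+ax*.042+[0,0,.097]),pt(c-ax*.042+[0,0,.097]))
b=np.array([.538,.3418,.13]);a=np.array([np.cos(-.02),np.sin(-.02),0]);print("cups",pt(b+a*.046),pt(b-a*.046))
pz=ctrl.pinch_z
def rep(n,p,yw):
    q=ctrl.ik(p,down(yw)); print(n,None if q is None else np.round(q,2))
D=np.radians
for o in (0,180,-180):
  rep("pick%d"%o,[.538,.342,.107+pz],D(-1.2+o)); rep("up",[.538,.342,.27+pz],D(-1.2+o))
  for k in (45,-45,0): rep("mix%d"%k,[.5734,.0185,.27+pz],D(-3.6+k+o)); 
  rep("home",[.5734,.0185,.129+pz],D(-3.6+o))
for o in (90,-90): rep("tab",[.563,-.145,.09+pz],D(-3.6+o)); rep("tab",[.568,-.068,.09+pz],D(-3.6+o))
E
```

```text
machine front x [0.65938586 0.6602932  0.66414083] top 0.9483420743247343
bore [[588.3, 299.7]] ribs [[591.4, 245.3]] [[586.0, 354.1]]
cups [[163.3, 288.0]] [[161.1, 410.8]]
pick0 [-0.24  0.72 -0.63  1.64  0.5   0.95 -2.65]
up [-0.04  0.68 -1.07  1.43  0.6   1.38 -2.72]
mix45 [ 0.39  0.47 -0.72  1.6   0.33  1.19 -1.25]
mix-45 [ 0.15  0.42 -0.34  1.61  0.15  1.14 -2.64]
mix0 [ 0.31  0.45 -0.59  1.6   0.27  1.17 -1.98]
home [ 0.16  0.57 -0.37  1.8   0.27  0.83 -1.97]
pick180 [ 0.02  0.98 -1.28  1.64  0.97  1.29  0.11]
up [ 0.    0.75 -1.23  1.43  0.7   1.45  0.34]
mix45 [ 0.62  0.64 -1.22  1.6   0.62  1.34  1.6 ]
mix-45 [ 0.53  0.55 -0.99  1.6   0.48  1.25  0.17]
mix0 [ 0.55  0.57 -1.06  1.6   0.51  1.28  0.92]
home [ 0.52  0.73 -1.02  1.79  0.72  1.04  0.73]
pick-180 [ 0.02  0.98 -1.28  1.64  0.97  1.29  0.11]
up [ 0.    0.75 -1.23  1.43  0.7   1.45  0.34]
mix45 [ 0.62  0.64 -1.22  1.6   0.62  1.34  1.6 ]
mix-45 [ 0.53  0.55 -0.99  1.6   0.48  1.25  0.17]
mix0 [ 0.55  0.57 -1.06  1.6   0.51  1.28  0.92]
home [ 0.52  0.73 -1.02  1.79  0.72  1.04  0.73]
tab [ 0.58  0.67 -0.6   1.81  0.5   0.82 -0.33]
tab [ 0.48  0.67 -0.64  1.84  0.53  0.82 -0.5 ]
tab [ 0.09  0.62  0.19  1.82 -0.16  0.72 -2.84]
tab [-0.54  0.91  1.15  1.85 -0.96  1.07 -2.2 ]
```

```bash
python3 - <<'E'
from h import *
D=np.radians; pz=ctrl.pinch_z
def st(n): s=get_state(); print(n,round(s["time"],2),np.round(s["tcp_pos"],4),np.round(s["contact_force"],1),round(s["width"],4),np.round(s["qpos"],2))
ctrl.movep([.42,-.05,.30],down(D(90)));st("wp")
ctrl.movep([.538,.341,.20+pz],down(D(178.9)));st("above")
f,d=vision.grab_frame("side"); cv2.imwrite("pics/s1.png",cv2.resize(f[80:220,150:330],None,fx=4,fy=4))
E
```

```text
wp 3.05 [ 0.4201 -0.0512  0.2998] [-0.3 -0.7  0.9] 0.0854 [ 0.8   0.19 -0.89  1.86  0.16  1.17 -0.14]
above 4.62 [0.539  0.3395 0.1817] [-0.7 -0.6 -0.2] 0.0851 [-0.01  0.78 -1.15  1.53  0.73  1.31  0.3 ]
```

View pics/s1.png

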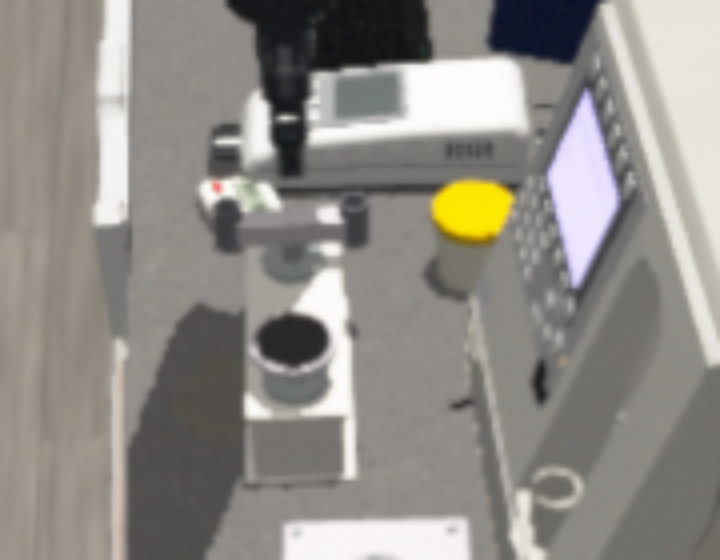

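The fingers at (290,170) hang in line with the middle of the bar at (290,225), and nothing has been disturbed. Next: descend, grip and lift.

```bash
cat >> h.py <<'E'
D=np.radians; pz=ctrl.pinch_z
def st(n): s=get_state(); print(n,round(s["time"],2),np.round(s["tcp_pos"],4),np.round(s["contact_force"],1),round(s["width"],4),"tz",np.round(s["wrist_torque"],2),np.round(s["eef_rot"],3))
E
python3 - <<'E'
from h import *
ctrl.movel([.538,.341,.107+pz],down(D(178.9)));st("down")
ctrl.close_gripper(60);st("grip")
ctrl.movel([.538,.341,.27+pz],max_speed=.12);st("up")
f,d=vision.grab_frame("side"); cv2.imwrite("pics/s2.png",cv2.resize(f[60:220,150:330],None,fx=3.7,fy=3.7))
P,u,v=cloud("side",d,models.masks_of("side","tube_head")[0]["mask"]); print(np.percentile(P,[3,50,97],axis=0))
E
```

```text
down 5.43 [0.5382 0.3415 0.0892] [-0.2 -0.1  0.5] 0.0856 tz [ 0.05 -0.03  0.02] [0.    0.01  1.    0.001]
grip 6.06 [0.5381 0.3412 0.0886] [-0.3 -0.   3. ] 0.0171 tz [-0.1   0.03 -0.  ] [0.   0.01 1.   0.  ]
up 7.57 [0.5379 0.3407 0.2504] [-0.7  0.7 -2.7] 0.0169 tz [ 0.01 -0.01 -0.04] [-0.001  0.01   1.    -0.   ]
[[0.48412751 0.32141588 0.18235976]
 [0.53579514 0.33363656 0.26498446]
 [0.59027655 0.35165898 0.29042777]]
```

View pics/s2.png

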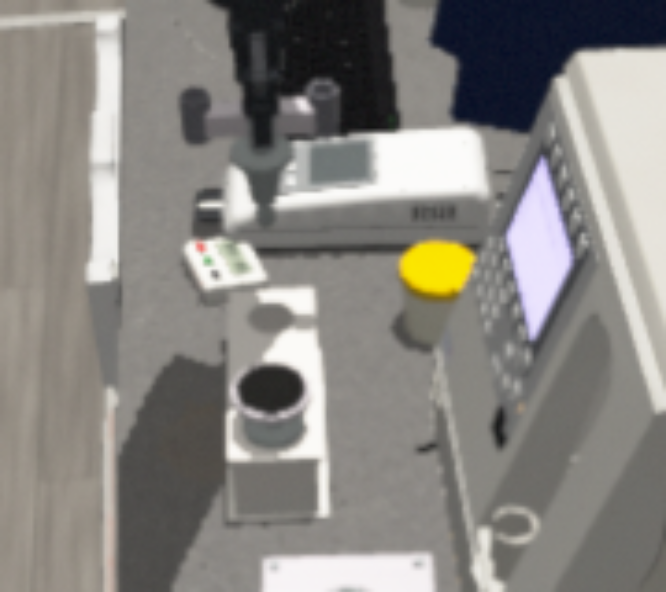

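Head is held upright: shank tip at (263,218), bar cups at (195,115) and (323,107). Carrying it to the mixer 45° askew and lowering it.

```bash
python3 - <<'E'
from h import *
q=down(D(180-3.6-45)); c=[.5734,.0185]
ctrl.movel(c+[.25],q,max_speed=.17);st("over")
ctrl.movel(c+[.19],q,max_speed=.1);st("mouth")
f,d=vision.grab_frame("side"); cv2.imwrite("pics/s3.png",cv2.resize(f[150:300,180:330],None,fx=3.9,fy=3.9))
P,u,v=cloud("side",d,models.masks_of("side","tube_head")[0]["mask"]); print(np.percentile(P,[3,50,97],axis=0))
s=(P[:,2]<.155)&(P[:,2]>.11); print("shank",s.sum(),np.percentile(P[s],[3,50,97],axis=0))
print("proj axis",(proj("side",[c+[.11],c+[.094]])-[180,150])*3.9)
E
```

```text
over 9.72 [0.5733 0.0196 0.2501] [-0.2 -0.1 -2.2] 0.0169 tz [-0.04 -0.01 -0.  ] [-0.     0.411  0.912  0.   ]
mouth 10.47 [0.5737 0.0188 0.1904] [-0.2  0.1 -2.3] 0.0173 tz [-0.03 -0.03 -0.02] [0.    0.411 0.911 0.   ]
[[ 0.55500594 -0.02508482  0.12559426]
 [ 0.58443428 -0.00239689  0.20911744]
 [ 0.60992612  0.01701302  0.2308359 ]]
shank 36 [[0.56451902 0.00669819 0.11990472]
 [0.57127503 0.01050001 0.1392377 ]
 [0.57642779 0.01565283 0.15383904]]
proj axis [[251.97780206 278.48442873]
 [252.21290309 293.98668643]]
```

View pics/s3.png

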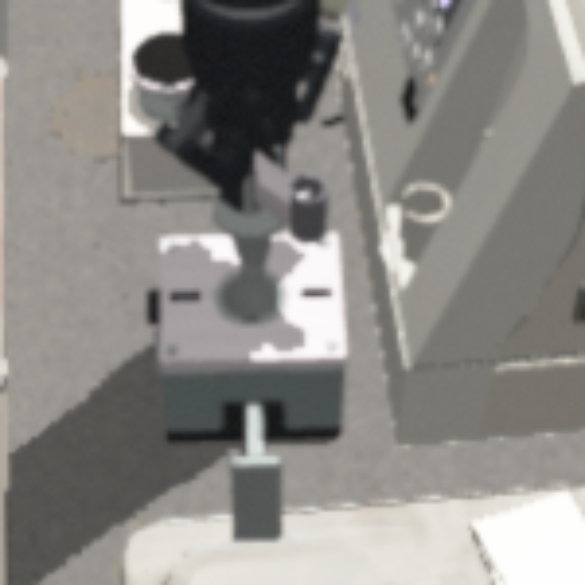

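The shank tip is at (252,275), over the bore centre at about (250,296). The ribs are at (185,297) and (317,293), and the bar is askew. This matches the projected axis, so I'll lower it, then push and twist.

```bash
python3 - <<'E'
from h import *
c=[.5734,.0185]; y0=180-3.6
q=down(D(y0-45))
for z in (.16,.134):
    ctrl.movel(c+[z],q,max_speed=.06);st(z)
    if abs(np.array(get_state()["contact_force"])[:2]).max()>12: raise SystemExit("stop")
ok=1
for k in range(1,6):
    ctrl.movel(c+[.134-.0042*k],down(D(y0-45+9.4*k if k<5 else y0)),max_speed=.03);st(k)
    F=np.array(get_state()["contact_force"])
    if np.linalg.norm(F)>35: print("stop");break
E
```

```text
0.16 11.22 [0.5734 0.0187 0.1599] [-0.3  0.6 -2.4] 0.017 tz [0.07 0.   0.02] [-0.     0.411  0.911  0.   ]
0.134 11.81 [0.5733 0.0186 0.1338] [ 0.6  0.6 -2.2] 0.0167 tz [ 0.06 -0.02 -0.01] [-0.     0.411  0.911  0.   ]
1 12.12 [0.573  0.0186 0.1299] [-2.2  0.2 -0.7] 0.017 tz [0.07 0.67 0.07] [-0.     0.337  0.942  0.   ]
2 12.44 [0.5735 0.0182 0.1257] [-0.5 -0.4 -2.1] 0.017 tz [-0.17  0.27  0.05] [-0.     0.26   0.966  0.   ]
3 12.76 [0.5732 0.0184 0.1212] [-0.3  0.2 -4.1] 0.017 tz [-0.11  0.33 -0.01] [-0.     0.18   0.984  0.   ]
4 13.07 [0.5733 0.0184 0.1169] [-0.8  0.2 -4.3] 0.0173 tz [-0.11  0.11  0.  ] [-0.     0.099  0.995  0.   ]
5 13.37 [0.5735 0.0185 0.1131] [-1.  -1.3 -2.7] 0.017 tz [-0.3   0.25 -0.01] [-0.     0.034  0.999  0.   ]
```

```bash
python3 - <<'E'
from h import *
c=[.5734,.0185]; q=down(D(176.4))
for z in np.arange(.112,.1055,-.001):
    ctrl.movel(c+[z],q,max_speed=.03);st(round(z,4))
    if get_state()["contact_force"][2]>22: break
f,d=vision.grab_frame("side"); cv2.imwrite("pics/s4.png",cv2.resize(f[180:300,180:330],None,fx=5,fy=5))
E
```

```text
0.112 13.62 [0.5735 0.0184 0.1122] [-0.6 -1.7 -2.3] 0.0172 tz [-0.38  0.2   0.01] [ 0.     0.033  0.999 -0.   ]
0.111 13.87 [0.5734 0.0183 0.111 ] [-0.6 -1.8 -1.8] 0.0172 tz [-0.59  0.26  0.  ] [-0.     0.032  0.999 -0.   ]
0.11 14.12 [0.5735 0.0183 0.1106] [-2.1 -2.9  5.3] 0.017 tz [-0.87  0.73 -0.02] [ 0.     0.032  0.999 -0.   ]
0.109 14.37 [0.5734 0.0183 0.1106] [-5.3 -4.6 13.9] 0.017 tz [-1.15  1.29  0.03] [ 0.001  0.032  0.999 -0.001]
0.108 14.62 [0.5735 0.0183 0.1105] [-8.3 -6.  22.9] 0.0171 tz [-1.46  1.91 -0.  ] [ 0.001  0.032  0.999 -0.001]
```

View pics/s4.png

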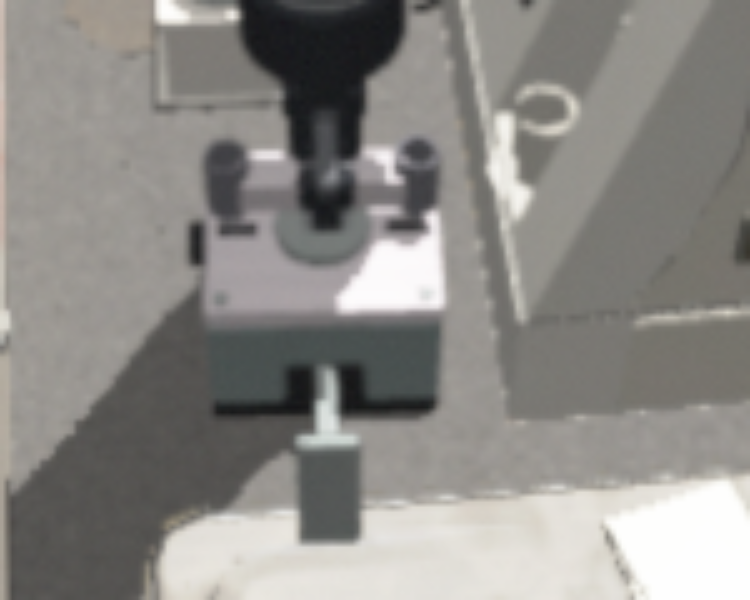

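The flange (325,235) sits flush on the top and the bar is in line with the ribs at (237,229) and (405,226). The hard stop came exactly at the expected height. Releasing and moving behind the tab.

```bash
python3 - <<'E'
from h import *
c=np.array([.5734,.0185]); q=down(D(176.4))
ctrl.movel([*c,.1106],q,max_speed=.03)
ctrl.ungrasp();st("open")
ctrl.movel([*c,.25],max_speed=.15);st("up")
yw=D(-3.6); yh=np.array([-np.sin(yw),np.cos(yw)])
q2=down(D(86.4)); s=c-yh*.168
ctrl.movep([*s,.22],q2);ctrl.close_gripper(40);st("behind")
f,d=vision.grab_frame("top")
P,u,v=cloud("top",d,np.ones(d.shape,bool)); x,y,z=P.T
k=(z>.115)&(z<.14)&(abs(x-.573)<.07)&(abs(y-.02)<.05)
r=cv2.minAreaRect(P[k][:,:2].astype(np.float32));print(r,P[k][:,2].max())
cv2.imwrite("pics/t5.png",cv2.resize(f[160:260,250:370],None,fx=5,fy=5))
E
```

```text
open 15.58 [0.5734 0.0186 0.1106] [-0.2  0.3  0.1] 0.0852 tz [ 0.02 -0.05  0.04] [0.    0.031 1.    0.   ]
up 16.67 [0.573  0.0181 0.2491] [-0.1 -0.1 -0.4] 0.0855 tz [-0.06 -0.02 -0.01] [-0.001  0.031  1.    -0.   ]
behind 18.44 [ 0.5628 -0.1492  0.22  ] [ 0.  -0.1 -0.2] 0.0001 tz [-0.04  0.04 -0.05] [ 0.     0.729  0.685 -0.   ]
((0.5743216872215271, 0.020189162343740463), (0.020104164257645607, 0.1078868955373764), 86.15155792236328) 0.13997937969759985
```

View pics/t5.png

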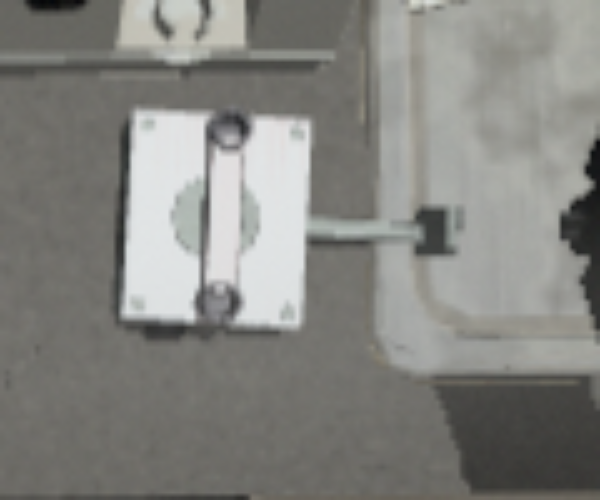

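The head stands seated and free, with its bar at (215–228, 130–300) and yaw −3.8°, in line with the mixer. The tab is at (437,230) with the fingers clear behind it. Driving the wedge in next.

```bash
python3 - <<'E'
from h import *
c=np.array([.5734,.0185]);yw=D(-3.6); yh=np.array([-np.sin(yw),np.cos(yw)]);q=down(D(86.4))
go=lambda r,v:ctrl.movel([*(c-yh*r),.071],q,max_speed=v)
go(.168,.15);st("low")
def F(): return -float(np.array(get_state()["contact_force"])[:2]@yh)
r=.150
while r>.062:
    go(r,.05 if r>.1 else .04)
    f=F(); print(round(r,4),round(float((c-np.array(get_state()["tcp_pos"])[:2])@yh),4),round(f,1))
    if f>28: break
    r-= .004 if r>.095 else .002
st("end")
E
```

```text
low 19.63 [ 0.5635 -0.1491  0.0718] [-1.   0.4  0.4] 0.0002 tz [-0.01 -0.01 -0.01] [0.001 0.729 0.685 0.   ]
0.15 0.1496 -1.0
0.146 0.1459 -0.3
0.142 0.1417 0.0
0.138 0.1375 0.5
0.134 0.1334 -0.0
0.13 0.1296 0.5
0.126 0.1258 2.6
0.122 0.1218 1.6
0.118 0.118 3.4
0.114 0.1139 2.8
0.11 0.1101 3.6
0.106 0.1059 2.8
0.102 0.1018 3.6
0.098 0.097 -0.4
0.094 0.0929 0.6
0.092 0.0915 -0.0
0.09 0.0899 0.9
0.088 0.0879 1.0
0.086 0.0872 5.3
0.084 0.0872 8.7
0.082 0.0872 14.2
0.08 0.0872 18.9
0.078 0.0873 24.1
0.076 0.0873 28.7
end 25.89 [ 0.5677 -0.0686  0.0711] [ -2.  -28.6   9.1] -0.0002 tz [-5.41  0.48  0.02] [ 0.004  0.732  0.681 -0.006]
```

```bash
python3 - <<'E'
from h import *
c=np.array([.5734,.0185]);yw=D(-3.6); yh=np.array([-np.sin(yw),np.cos(yw)]);q=down(D(86.4))
ctrl.movel([*(c-yh*.115),.071],q,max_speed=.08)
ctrl.movel([*(c-yh*.15),.18],q,max_speed=.15);st("back")
f,d=vision.grab_frame("top")
P,u,v=cloud("top",d,np.ones(d.shape,bool)); x,y,z=P.T
k=(z>.127)&(z<.18)&(abs(x-.573)<.07)&(abs(y-.02)<.05)
r=cv2.minAreaRect(P[k][:,:2].astype(np.float32));print(r,np.percentile(z[k],[5,50,98]))
for h in (k&(x<.545),k&(x>.6)): print(np.percentile(P[h],[10,50,97],axis=0)[:,2],P[h].mean(0))
k=(z>.098)&(z<.115)&(abs(x-.57)<.03)&(y<-.035)&(y>-.1)
print("tab",k.sum(),P[k].min(0),P[k].max(0),"dist outer",((c-P[k][:,:2])@yh).max())
a=cv2.resize(f[160:260,250:350],None,fx=4,fy=4)
f,d=vision.grab_frame("side"); b=cv2.resize(f[180:280,190:290],None,fx=4,fy=4)
cv2.imwrite("pics/e6.png",np.hstack([a,b]))
E
```

```text
back 27.44 [ 0.5635 -0.1308  0.1793] [-0.3 -0.2  0.6] -0.0003 tz [ 0.03 -0.   -0.01] [-0.     0.729  0.685 -0.   ]
((0.5715997815132141, 0.007129251025617123), (0.025887396186590195, 0.11268188804388046), 85.7743911743164) [0.13152397 0.15130858 0.16566425]
[0.13137531 0.15139911 0.16509912] [0.52978666 0.01013002 0.14963834]
[0.13314013 0.15160488 0.16642979] [0.61364678 0.00548716 0.1506199 ]
tab 32 [ 0.55518161 -0.05564473  0.10044303] [ 0.5828506  -0.0491018   0.10883464] dist outer 0.07448530510166017
```

View pics/e6.png

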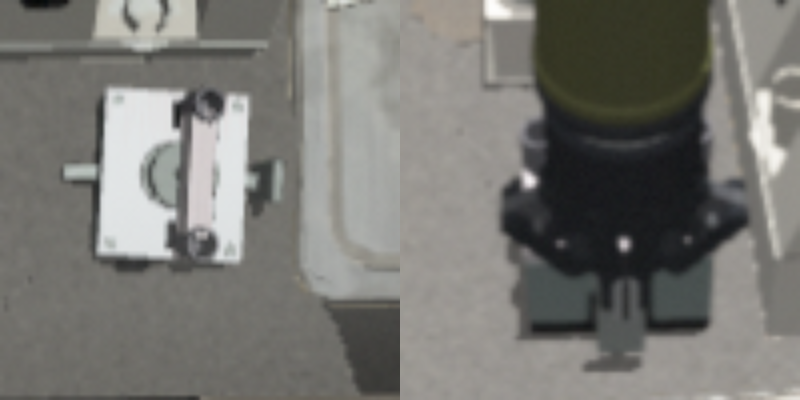

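The tab's outer face measures 74.5 mm from the axis, so the wedge is fully in. The head stands about 13 mm above home (cup tops at 165 mm), leaning a few degrees with its bar at crop (205,100)–(200,240). The robot is clear of everything.

```bash
python3 -c "
from h import *
print(ticket.close_job())"
```

```text
the job is handed in; nothing more can be done
None
```

The job is handed in: the tube head was seated flush and in line with the ribs, then released. The wedge was driven onto its stop, and the head stands loose in the bore about 13 mm above home, leaning roughly 6°. The dish head, bottle and cup were never touched. The last logged robot time was 27.4 s.

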